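Level the glass-assembly board and hold the level down

ROBOT

A 7-joint arm with a two-finger parallel gripper is mounted at the origin on the work surface. World frame = base frame: x ahead of the robot, y to its left, z up, the work surface at z = 0. Lengths are in mm, angles in rad, forces in N, time in s.
With the tool pointing down it reaches from about 400 to 875 mm from the base axis. Payload 4.4 kg.
Tool frame: the origin (TCP) lies at the very end of the fingers, on their centre line; the grasp point (between the pads) lies 19 mm behind it; z points along the fingers, y is the line along which they close (so a half turn about z gives the same grasp; the last joint's range is limited). The gripper opens to 85 mm and grips with 20 to 120 N. Pads are 22 mm wide; open, the fingers measure 114 mm over their backs; the gripper's body (76 mm by 85 mm) begins 54 mm behind the grasp point. The pads swing forward as they close: fully open they stand 13 mm farther back than shut.
Start: joints at [-1.364, 0.628, 0.038, 1.517, -0.027, 0.996, -0.02], TCP at [175.104, 625.984, 231.313] pointing down, gripper open.
Joint ranges: [-3.06, 3.06], [-0.37, 2.12], [-1.25, 1.32], [0.18, 2.47], [-1.1, 4.24], [0.23, 1.98], [-2.94, 2.94]. Speed limits (rad/s): [2.57, 2.57, 3.14, 3.14, 3.14, 3.14, 3.14].

INTERFACE

Orientations are given as [roll, pitch, yaw] about the fixed x, y, z axes, in that order (R = Rz(yaw) Ry(pitch) Rx(roll)).
In Python, from cell import monitor, viewer, workorder gives the robot as it stands.
- The arm moves only by the tool arm_command, never from a script. Its argument "series" is one flat list of numbers, 5 for each row, row after row: the opening in per cent of the stroke, from 0 (shut) to 100 (fully open), then the shift along the tool's x, y, z in cm, then the turn about the tool's z in degrees. In form: [claw, x, y, z, roll, claw, x, y, z, roll, ...]. A call has exactly 5 rows; each row is the pose to reach, as a shift and turn from the pose commanded when the call began, along the tool's axes at that moment; what a row does not reach only later rows make up. A row lasts 1/12 s, in which the tool goes at most 41.7 mm and 7.16 degrees, less where a joint would pass 70% of its speed; a pose out of reach is approached as far as the arm can. A call with a gripper value outside its range is refused whole. The fingers move at their own pace and stop on an object; the grip force is fixed at half the most. Time passes only in rows, so rows that repeat a pose let the fingers close, or fill a call up. It gives the time, the measured TCP pose, the force, the opening and the grip force at its end, in the units of the state.
- monitor.read_state(): the state, without advancing time (a new reading comes with each control period).
- viewer.get_image(name): name is "scene" or "side" or "wrist"; returns (picture, depth): 384x512x3 uint8, red, green, blue; 384x512 float32, mm along the optical axis (not along the pixel's ray), 0 where there is no reading.
- viewer.camera_model(name): a dict with "mtx" (3x3 intrinsics, pixels), "dist_coeffs" ([k1, k2, p1, p2, k3] as OpenCV has them; the pictures are not rectified), "R" (3x3) and "t" (3): a world point X has camera coordinates R X + t. Camera axes: x right, y down, z forward; pixel columns grow to the right and rows downward; lengths in mm; the calibration is good to about 2 mm. A picture is of the moment at which its call begins: read the wrist's pose just before it. camera_model takes no time and is no camera call; for the wrist camera it gives the pose at the moment of the call.
- workorder.finish_job(): hands the job in; it is judged then, once.
The state is a dict: "clock": time; "qpos": joint angles; "qd": joint speeds; "tau": joint torques, N m; "eef_pos": TCP position; "tool_rot": TCP orientation; "force": force on the tool from outside, world axes, zero at the start; "torque": the same for the moment, N m; "width": finger opening in mm; "gripper_force": force on a finger pad.
Only numpy, scipy, OpenCV 4.12 (cv2) and the standard library are available. Lean on these libraries where they do the work, as an engineer would, in place of code of your own. Each camera call takes 0.05 s, during which the arm holds its last target. There are 200 camera calls.

TASK

The foot end of the small glass-assembly board has sunk: pick the spirit level up off the bench, set it down gently and let it go on the board, lengthwise from the hinged end towards the levelling foot and about in the middle, then turn the winged head of the levelling foot until the bubble sits centred between the two lines. Then press the level down onto the board from above, firmly but gently (about 10 N), and finish while still pressing, so that the lock nut can be tightened. Leave the tub, jar, solder reel and brush where they are.

Things in the scene. Friction and masses are not known exactly. Their poses are not given: they have to be found in the camera images.
- level: aluminium spirit level, 180 long x 30 wide x 40 high, about 0.3 kg, upright on the bench at the start. Origin: centre of its underside; x along its length, z up. From 34 to 90 each way along x its top is solid and flat, at 40; between, the body is 27 high and carries a round green vial along x (top at 38), read from above.
- bubble (a joint): pale oval bubble, 14 long, in the vial; goes to the higher end. Value = slope of the level's x axis (rad), positive when its +x end is higher: 0 centred, 0.01 = 4 mm towards +x; stops at +-0.06. Two black lines 19 apart mark the centre. It settles within half a second of a movement.
- board: white board, 135 x 320 x 18 thick, top about 50 to 60 above the bench, on a brown base. It tilts about a steel hinge pin at one end; a steel lug at the other carries the levelling foot. Origin on the pin, mid-thickness, 155 from the board's centre; x along the pin, y along the board away from the foot, z up. At the start the foot end is 6 to 16 mm low. Stiff under hand loads.
- board_mid (a point): centre of the board's top face, where the middle of the level's underside goes; axes as the board's (the level's length goes along y). A batten 8 wide and 6 high runs along the +x edge, its near face 57 from the centre line.
- foot_grip (a point): centre of the winged head of the foot, a dark steel bar 50 long (this point's x) x 12 thick (y) x 24 high (z), on an upright screw 195 from the board's centre towards -y, about 90 above the bench; it turns but does not rise: the lug rides up and down the screw. Under the bar: 4 of bare screw 10 in diameter, a collar 24 in diameter, 6 high; lug and board stay at least 30 below this point.
- foot (a joint): turn of the foot (rad), grows clockwise from above, which raises the foot end: 0.018 rad of slope per rad (steep quick-adjust thread). Starts at 0 to 0.8, stops at -0.4 and 4.0, takes 0.2 N m, stays where left. The value at which the board is level differs each time, as the bench slopes: 1 to 2.5 rad clockwise of the start.
- tub: bystander: open white tub, 110 x 170 x 60 high; origin: centre of its underside
- jar: bystander: amber jar, 68 in diameter, 85 high; origin: centre of its underside
- solder: bystander: reel of solder wire, a ring 64 in diameter, 30 high; origin: centre of its underside
- brush: bystander: flat paint brush with a wooden handle lying on the bench along its x; origin on its underside
Not all that is in view belongs to the job. Of the things that look like the level, take the one that is farthest from the robot's base at the start.

How it is judged:
By the outcome, as a careful person would: the job done as asked, in the order asked, and still so for the second after the job is handed in, while the arm keeps its last pose, push and grip.
It also fails if it takes over 64 s, if anything falls off the work surface, if the arm or the gripper's body presses on something with over 40 N, if the wrist force passes 120 N, or if a joint passes its speed limit or range.

## Working session

There is one attempt and no reset: what is moved stays moved. The work goes in short steps, Python scripts to look and compute and a tool call to move; the robot and the scene stay as the last step left them, time stands still between calls to the robot, and variables do not carry over. Pictures are saved under pics/ and viewed, at most 10 in all, crops included, and the job is handed in when it is done.

Besides the shell and the picture viewer there is one more tool, called after "Call:" by a JSON object that holds its "method" and its "body". arm_command: Moves the arm, as the interface text tells. Its arguments: {"type":"object","properties":{"series":{"type":"array","items":{"type":"number"}}},"required":["series"]}

```bash
ls; mkdir -p pics; cat > h.py <<'E'
import numpy as np, cv2
from cell import monitor, viewer, workorder
def cam(n):
    m=viewer.camera_model(n); im,d=viewer.get_image(n)
    return im,d,{k:np.array(m[k],float) for k in m}
def ray(m,uv):
    p=cv2.undistortPoints(np.array(uv,float).reshape(-1,1,2),m['mtx'],m['dist_coeffs']).reshape(-1,2)
    d=np.c_[p,np.ones(len(p))]
    return -m['R'].T@m['t'], d@m['R']
def onz(m,uv,z):
    c,d=ray(m,uv); return c+d*((z-c[2])/d[:,2])[:,None]
def bydepth(m,uv,D):
    c,d=ray(m,uv); uv=np.array(uv,int).reshape(-1,2)
    return c+d*D[uv[:,1],uv[:,0]][:,None]
def save(n,im): cv2.imwrite('pics/'+n,cv2.cvtColor(im,cv2.COLOR_RGB2BGR))
E
python3 - <<'E'
from h import *
for n in ['scene','side','wrist']:
    im,d,m=cam(n); save(n+'0.png',im); np.savez(n+'0',im=im,d=d,**m)
    print(n,-m['R'].T@m['t'],m['R'][2], (d>0).mean())
print(monitor.read_state())
E
```

```text
pics
scene [1175.15568025 -144.85261137  967.26948693] [-0.50265347  0.14708775 -0.85188302] 0.9961598714192709
side [  -1.16225484 -966.71066739 1149.92517339] [ 0.32495922  0.59057219 -0.73866501] 0.9960479736328125
wrist [101.8035054  646.85764091 372.99597937] [ 0.29003591 -0.08254695 -0.95344909] 0.9958089192708334
{'clock': 0.15, 'qpos': array([-1.36382026,  0.62913059,  0.03848704,  1.51814166, -0.02700883,
        0.99634698, -0.01999269]), 'qd': array([-0.00053934, -0.00232729,  0.00049779, -0.00436142, -0.00027905,
       -0.0009778 ,  0.00053267]), 'tau': array([ 1.92078340e-03, -5.63798761e+01,  1.22803386e+00, -1.93650287e+01,
        1.12337104e-02,  7.45347032e-03,  2.63336744e-06]), 'eef_pos': array([174.96924207, 625.4959542 , 230.60198843]), 'tool_rot': array([-3.14008519e+00,  2.31567967e-05,  2.86878778e+00]), 'force': array([ 0.34160391, -0.71988271,  0.64874871]), 'torque': array([ 0.00180329, -0.07021849, -0.02728012]), 'gripper_force': 0.0, 'width': 85.22079753143906}
```

View pics/scene0.png

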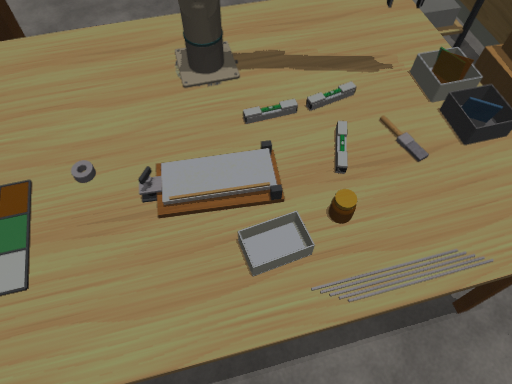

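View pics/side0.png

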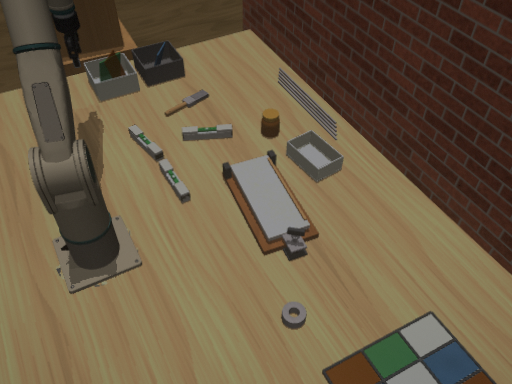

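Three levels, at about (270,111), (331,95) and (342,146) in the scene view. The board runs from its hinge at (270,170) to its foot at (148,180), and the jar is at (343,205). Next I measure these.

```bash
cat > m.py <<'E'
from h import *
def load(n):
    z=np.load(n+'0.npz'); return z['im'],z['d'],{k:z[k] for k in ['mtx','dist_coeffs','R','t']}
for n in ['scene','side']:
    im,d,m=load(n); H=cv2.cvtColor(im,cv2.COLOR_RGB2HSV)
    g=cv2.inRange(H,(55,110,50),(85,255,255))
    g=cv2.morphologyEx(g,cv2.MORPH_CLOSE,np.ones((5,5)))
    k,lab,st,ce=cv2.connectedComponentsWithStats(g)
    vv,uu=np.mgrid[:384,:512]; P=bydepth(m,np.c_[uu.ravel(),vv.ravel()],d).reshape(384,512,3)
    np.save(n+'P',P)
    for i in range(1,k):
        if 20<st[i,4]<400:
            c=onz(m,ce[i],36)[0]; 
            # level body: points within 110mm, z 20..60
            q=(np.hypot(P[...,0]-c[0],P[...,1]-c[1])<105)&(P[...,2]>30)&(P[...,2]<48)
            pts=P[q][:,:2]
            if len(pts)<30: continue
            r=cv2.minAreaRect(pts.astype(np.float32)); 
            w=np.linalg.svd(pts-pts.mean(0),full_matrices=False)[2][0]
            print(n,ce[i].round(1),st[i,4],c.round(1),'dist',np.hypot(*c[:2]).round(),len(pts),np.round(r[0],1),np.round(r[1],1),'ang',np.arctan2(w[1],w[0]).round(3))
    # white board
    w=cv2.inRange(H,(0,0,150),(180,45,255))
    q=(P[...,2]>40)&(P[...,2]<66)&(w>0)&(P[...,0]>250)&(P[...,0]<800)&(P[...,1]>-400)&(P[...,1]<300)
    k,lab,st,ce=cv2.connectedComponentsWithStats(q.astype(np.uint8))
    for i in range(1,k):
        if st[i,4]>150:
            p=P[lab==i]; r=cv2.minAreaRect(p[:,:2].astype(np.float32)); A=np.c_[p[:,:2],np.ones(len(p))]
            print(n,'white',ce[i].round(),st[i,4],p.mean(0).round(1),np.round(r[0],1),np.round(r[1],1),round(r[2],1),np.linalg.lstsq(A,p[:,2],rcond=None)[0].round(4))
    for lo,hi in [(70,110),(62,120)]:
        q=(P[...,2]>lo)&(P[...,2]<hi)&(P[...,0]>250)&(P[...,0]<900)&(abs(P[...,1])<450)
        k,lab,st,ce=cv2.connectedComponentsWithStats(q.astype(np.uint8))
        for i in range(1,k):
            if st[i,4]>12:
                p=P[lab==i]; print(n,lo,ce[i].round(),st[i,4],p.mean(0).round(1),p.max(0).round(),p.min(0).round())
E
python3 m.py
```

```text
scene [332.1  92.3] 59 [288.6 378.2  36. ] dist 476.0 361 [288.9 375.9] [ 33.7 181.4] ang 1.754
scene [270.8 108. ] 64 [307.2 156.5  36. ] dist 345.0 405 [304.5 154.3] [ 34.9 180.8] ang -1.533
scene [341.5 142.5] 64 [501.1 326.8  36. ] dist 598.0 411 [503.3 326.7] [ 30.9 184.6] ang -0.371
scene 70 [145. 176.] 138 [ 514.6 -263.8   90.9] [ 534. -249.  103.] [ 491. -280.   71.]
scene 70 [345. 199.] 386 [719.5 239.3  84.3] [747. 271.  90.] [687. 212.  70.]
scene 62 [266. 143.] 61 [468.7  92.4  65.4] [479. 109.  68.] [457.  77.  62.]
scene 62 [145. 176.] 142 [ 514.6 -263.7   90.3] [ 534. -249.  103.] [ 491. -280.   68.]
scene 62 [256. 185.] 69 [602.8  25.7  64. ] [610.  63.  68.] [595. -20.  62.]
scene 62 [276. 188.] 74 [627.1  74.8  65.4] [638.  91.  69.] [612.  60.  62.]
scene 62 [345. 200.] 424 [720.8 238.2  82.4] [747. 271.  90.] [687. 211.  62.]
side 70 [270. 115.] 184 [711.7 237.4  83.2] [743. 273.  93.] [684. 211.  71.]
side 70 [296. 232.] 149 [ 507.7 -267.1   90.7] [ 531. -246.  106.] [ 488. -284.   70.]
side 62 [270. 116.] 212 [710.7 235.6  80.8] [743. 273.  93.] [684. 211.  62.]
side 62 [272. 153.] 40 [625.2  75.4  65.6] [637.  91.  71.] [615.  59.  62.]
side 62 [271. 162.] 31 [602.   36.8  64.8] [608.  76.  68.] [593.   3.  62.]
side 62 [227. 166.] 45 [466.5  91.2  65.9] [482. 112.  72.] [456.  77.  62.]
side 62 [296. 232.] 155 [ 507.8 -267.2   89.9] [ 531. -246.  106.] [ 488. -284.   66.]
```

```bash
python3 - <<'E'
from h import *
a=np.load('scene0.npz')['im'][130:215,120:300]; b=np.load('side0.npz')['im'][140:270,200:350]
a=cv2.resize(a,(720,340),interpolation=cv2.INTER_CUBIC);save('sc_b.png',a)
b=cv2.resize(b,(600,520),interpolation=cv2.INTER_CUBIC);save('si_b.png',b)
E
```

```text
(no output)
```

View pics/sc_b.png

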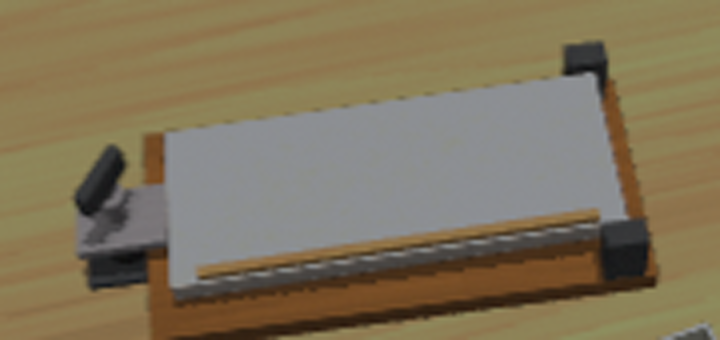

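```bash
python3 - <<'E'
from h import *
from m import load
E
python3 - <<'E' 2>&1 | grep -v "^s.*\(white\|dist\| 70 \| 62 \)"
from h import *
for n in ['scene','side']:
    z=np.load(n+'0.npz'); im=z['im']; P=np.load(n+'P.npy'); S=cv2.cvtColor(im,cv2.COLOR_RGB2HSV)
    q=(S[...,1]<40)&(S[...,2]>100)&(P[...,2]>36)&(P[...,2]<66)&(abs(P[...,0]-531)<120)&(abs(P[...,1]+70)<190)
    k,lab,st,ce=cv2.connectedComponentsWithStats(q.astype(np.uint8)); i=1+np.argmax(st[1:,4]); p=P[lab==i]
    p=p[(p[:,1]>-225)]
    r=cv2.minAreaRect(p[:,:2].astype(np.float32)); A=np.c_[p[:,:2]-[531,-70],np.ones(len(p))]
    c=np.linalg.lstsq(A,p[:,2],rcond=None)[0]
    print('board',n,len(p),np.round(r[0],1),np.round(r[1],1),round(r[2],2),c.round(4))
    for lo in (85,):
        q=(P[...,2]>lo)&(P[...,2]<110)&(np.hypot(P[...,0]-511,P[...,1]+265)<40); p=P[q]
        w=np.linalg.svd(p[:,:2]-p[:,:2].mean(0),full_matrices=False)[2][0]; r=cv2.minAreaRect(p[:,:2].astype(np.float32))
        print('bar',n,len(p),p.mean(0).round(1),np.arctan2(w[1],w[0]).round(3),np.round(r[0],1),np.round(r[1],1),np.round(r[2],1),p[:,2].max())
E
```

```text
scene [332.1  92.3] 59 [288.6 378.2  36. ] dist 476.0 361 [288.9 375.9] [ 33.7 181.4] ang 1.754
scene [270.8 108. ] 64 [307.2 156.5  36. ] dist 345.0 405 [304.5 154.3] [ 34.9 180.8] ang -1.533
scene [341.5 142.5] 64 [501.1 326.8  36. ] dist 598.0 411 [503.3 326.7] [ 30.9 184.6] ang -0.371
scene 70 [145. 176.] 138 [ 514.6 -263.8   90.9] [ 534. -249.  103.] [ 491. -280.   71.]
scene 70 [345. 199.] 386 [719.5 239.3  84.3] [747. 271.  90.] [687. 212.  70.]
scene 62 [266. 143.] 61 [468.7  92.4  65.4] [479. 109.  68.] [457.  77.  62.]
scene 62 [145. 176.] 142 [ 514.6 -263.7   90.3] [ 534. -249.  103.] [ 491. -280.   68.]
scene 62 [256. 185.] 69 [602.8  25.7  64. ] [610.  63.  68.] [595. -20.  62.]
scene 62 [276. 188.] 74 [627.1  74.8  65.4] [638.  91.  69.] [612.  60.  62.]
scene 62 [345. 200.] 424 [720.8 238.2  82.4] [747. 271.  90.] [687. 211.  62.]
side 70 [270. 115.] 184 [711.7 237.4  83.2] [743. 273.  93.] [684. 211.  71.]
side 70 [296. 232.] 149 [ 507.7 -267.1   90.7] [ 531. -246.  106.] [ 488. -284.   70.]
side 62 [270. 116.] 212 [710.7 235.6  80.8] [743. 273.  93.] [684. 211.  62.]
side 62 [272. 153.] 40 [625.2  75.4  65.6] [637.  91.  71.] [615.  59.  62.]
side 62 [271. 162.] 31 [602.   36.8  64.8] [608.  76.  68.] [593.   3.  62.]
side 62 [227. 166.] 45 [466.5  91.2  65.9] [482. 112.  72.] [456.  77.  62.]
side 62 [296. 232.] 155 [ 507.8 -267.2   89.9] [ 531. -246.  106.] [ 488. -284.   66.]
board scene 3773 [530.5 -69.8] [317.9 138.3] 84.09 [7.10000e-03 3.31000e-02 5.41627e+01]
bar scene 96 [ 514.2 -264.6   97. ] -0.622 [ 512.7 -265.1] [11.6 48.4] 54.0 102.74165968344346
board side 3065 [528.9 -68.3] [319.6 134.7] 84.22 [6.50000e-03 3.40000e-02 5.36639e+01]
bar side 104 [ 507.7 -266.4   96.4] -0.668 [ 509.3 -265.3] [16.  49.5] 49.9 105.924875799348
```

Call:
{"method": "arm_command", "body": {"series": [100,0,0,0,5,100,0,0,0,5,100,0,0,0,5,100,0,0,0,5,100,0,0,0,5]}}

```text
clock: 0.57
eef_pos: [175.1, 626.0, 231.2]
tool_rot: [-3.141, -0.0, 2.783]
force: [0.4, -0.4, 0.6]
width: 85.3
gripper_force: 0.0
```

Call:
{"method": "arm_command", "body": {"series": [100,-41.2,-16.5,7,1,100,-41.2,-16.5,7,1,100,-41.2,-16.5,7,1,100,-41.2,-16.5,7,1,100,-41.2,-16.5,7,1]}}

```text
clock: 0.98
eef_pos: [328.1, 485.7, 198.8]
tool_rot: [3.141, 0.0, 2.766]
force: [0.7, 0.4, -0.3]
width: 85.4
gripper_force: 0.0
```

```bash
cat >> h.py <<'E'
def go(x,y,z,yaw):
    s=monitor.read_state(); p=s['eef_pos']; a=s['tool_rot'][2]
    d=np.array([x,y])-p[:2]; t=((a-yaw+np.pi)%(2*np.pi)-np.pi)
    print('clk',round(s['clock'],2),'at',p.round(1),round(a,3),'shift cm',np.round([(np.cos(a)*d[0]+np.sin(a)*d[1])/10,(np.sin(a)*d[0]-np.cos(a)*d[1])/10,(p[2]-z)/10],2),'turn',np.degrees(t).round(2),'F',s['force'].round(1),'w',round(s['width'],1))
E
python3 -c "
from h import *
go(503,327,160,2.77)"
```

```text
clk 0.98 at [328.1 485.7 198.8] 2.766 shift cm [-22.1   -8.34   3.88] turn -0.26 F [ 0.7  0.4 -0.3] w 85.4
```

Call:
{"method": "arm_command", "body": {"series": [100,-22.1,-8.3,3.9,0,100,-22.1,-8.3,3.9,0,100,-22.1,-8.3,3.9,0,100,-22.1,-8.3,3.9,0,100,-22.1,-8.3,3.9,0]}}

```text
clock: 1.4
eef_pos: [480.5, 347.5, 164.8]
tool_rot: [3.141, 0.0, 2.765]
force: [0.8, 1.1, -0.4]
width: 85.1
gripper_force: 0.0
```

Call:
{"method": "arm_command", "body": {"series": [100,-2.7,-1.0,0.4,0,100,-2.7,-1.0,0.4,0,100,-2.7,-1.0,0.4,0,100,-2.7,-1.0,0.4,0,100,-2.7,-1.0,0.4,0]}}

```text
clock: 1.82
eef_pos: [499.3, 331.5, 161.1]
tool_rot: [3.141, -0.001, 2.767]
force: [-0.3, 0.5, 0.6]
width: 85.6
gripper_force: 0.0
```

```bash
python3 - <<'E'
from h import *
go(503,327,160,2.77)
im,d,m=cam('wrist'); save('w1.png',im); np.savez('wrist1',im=im,d=d,**m)
H=cv2.cvtColor(im,cv2.COLOR_RGB2HSV)
vv,uu=np.mgrid[:384,:512]; P=bydepth(m,np.c_[uu.ravel(),vv.ravel()],d).reshape(384,512,3)
q=(P[...,2]>35)&(P[...,2]<46)&(np.hypot(P[...,0]-503,P[...,1]-327)<110)
k,lab,st,ce=cv2.connectedComponentsWithStats(q.astype(np.uint8))
for i in range(1,k):
    if st[i,4]>100: print(st[i],P[lab==i].mean(0).round(1))
p=P[q][:,:2].astype(np.float32); r=cv2.minAreaRect(p); w=np.linalg.svd(p-p.mean(0),full_matrices=False)[2][0]
print(len(p),r,np.arctan2(w[1],w[0]))
E
```

```text
clk 1.82 at [499.3 331.5 161.1] 2.767 shift cm [-0.51 -0.28  0.11] turn -0.17 F [-0.3  0.5  0.6] w 85.6
[ 238   89   34  179 4262] [493.4 333.1  39.3]
4262 ((502.8614501953125, 329.43798828125), (30.05484390258789, 179.0499725341797), 68.24398803710938) -0.37917808
```

View pics/w1.png

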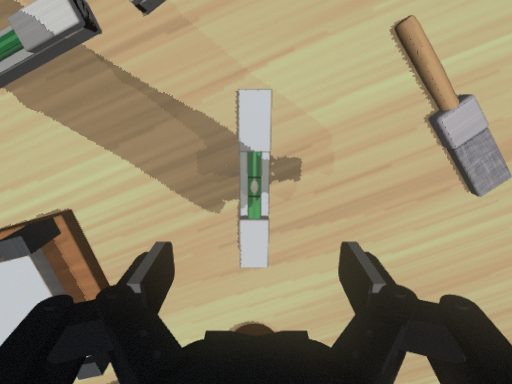

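The wrist view shows the target level at (254,180), its bubble at (254,186), between the open fingers. Going down.

```bash
python3 -c "
from h import *
go(502.9,329.4,70,2.762)"
```

```text
clk 1.87 at [499.2 331.6 161.1] 2.767 shift cm [-0.42 -0.07  9.11] turn 0.3 F [-0.4  0.3  0. ] w 85.3
```

Call:
{"method": "arm_command", "body": {"series": [100,-0.4,-0.1,4,0.3,100,-0.4,-0.1,7,0.3,100,-0.4,-0.1,9.1,0.3,100,-0.4,-0.1,9.1,0.3,100,-0.4,-0.1,9.1,0.3]}}

```text
clock: 2.28
eef_pos: [502.6, 328.1, 69.4]
tool_rot: [-3.14, -0.002, 2.761]
force: [0.8, 0.4, 0.5]
width: 85.1
gripper_force: 0.0
```

```bash
python3 -c "
from h import *
go(502.9,329.4,7,2.762)"
```

```text
clk 2.28 at [502.6 328.1  69.4] 2.761 shift cm [0.02 0.13 6.24] turn -0.06 F [0.8 0.4 0.5] w 85.1
```

Call:
{"method": "arm_command", "body": {"series": [100,0,0.1,3,0,100,0,0.1,5,0,100,0,0.1,6,0,100,0,0.1,6.2,0,60,0,0.1,6.2,0]}}

```text
clock: 2.7
eef_pos: [504.7, 328.9, 8.8]
tool_rot: [3.141, 0.001, 2.759]
force: [0.0, -0.0, 0.0]
width: 75.8
gripper_force: 0.0
```

Call:
{"method": "arm_command", "body": {"series": [0,0,0,0,0,0,0,0,0,0,0,0,0,0,0,0,0,0,0,0,0,0,0,0,0]}}

```text
clock: 3.12
eef_pos: [504.9, 328.5, 9.2]
tool_rot: [3.14, 0.001, 2.759]
force: [-1.3, -0.7, 6.0]
width: 28.3
gripper_force: 62.2
```

Call:
{"method": "arm_command", "body": {"series": [0,0,0,0,0,0,0,0,0,0,0,0,0,0,0,0,0,0,0,0,0,0,0,0,0]}}

```text
clock: 3.53
eef_pos: [504.9, 328.5, 9.2]
tool_rot: [3.14, 0.001, 2.759]
force: [-0.9, -1.0, 6.0]
width: 28.9
gripper_force: 62.2
```

Call:
{"method": "arm_command", "body": {"series": [0,0,0,-2,0,0,0,0,-5,0,0,0,0,-8,0,0,0,0,-12,0,0,0,0,-15,0]}}

```text
clock: 3.95
eef_pos: [504.3, 328.1, 160.1]
tool_rot: [3.141, 0.0, 2.759]
force: [1.0, 0.1, -2.7]
width: 28.7
gripper_force: 61.0
```

```bash
python3 -c "
from h import *
go(529.8,-71,130,1.469)"
```

```text
clk 3.95 at [504.3 328.1 160.1] 2.759 shift cm [-17.28 -36.07   3.01] turn 73.89 F [ 1.   0.1 -2.7] w 28.7
```

Call:
{"method": "arm_command", "body": {"series": [0,-1,-2,0,4,0,-2.5,-5,0,11,0,-4,-8,0,18,0,-5.5,-11.5,0,25,0,-7,-15,0,32]}}

```text
clock: 4.37
eef_pos: [512.5, 161.6, 157.9]
tool_rot: [-3.141, -0.0, 2.195]
force: [1.6, -0.9, -3.8]
width: 29.0
gripper_force: 61.0
```

```bash
python3 -c "
from h import *
go(529.8,-71,130,1.469)"
```

```text
clk 4.37 at [512.5 161.6 157.9] 2.195 shift cm [-19.88 -12.2    2.79] turn 41.62 F [ 1.6 -0.9 -3.8] w 29.0
```

Call:
{"method": "arm_command", "body": {"series": [0,-3.3,-2,0.5,7,0,-6.6,-4,1,14,0,-10,-6,1.5,21,0,-13,-8,2,28,0,-16,-10,2.5,35]}}

```text
clock: 4.78
eef_pos: [526.0, -27.1, 132.7]
tool_rot: [-3.141, -0.0, 1.583]
force: [0.9, -0.9, -4.4]
width: 28.5
gripper_force: 61.0
```

```bash
python3 -c "
from h import *
go(529.8,-71,90,1.469)"
```

```text
clk 4.78 at [526.  -27.1 132.7] 1.583 shift cm [-4.4   0.32  4.27] turn 6.55 F [ 0.9 -0.9 -4.4] w 28.5
```

Call:
{"method": "arm_command", "body": {"series": [0,-1.5,0.1,1,3,0,-3,0.2,2,5,0,-4,0.3,3,6.5,0,-4.4,0.3,3.8,6.5,0,-4.4,0.3,4.2,6.5]}}

```text
clock: 5.2
eef_pos: [529.6, -69.6, 89.6]
tool_rot: [-3.14, 0.0, 1.476]
force: [-0.4, 0.5, -4.2]
width: 28.9
gripper_force: 60.9
```

Call:
{"method": "arm_command", "body": {"series": [0,0,0,0,0,0,0,0,0,0,0,0,0,0,0,0,0,0,0,0,0,0,0,0,0]}}

```text
clock: 5.62
eef_pos: [530.8, -68.5, 91.3]
tool_rot: [3.141, -0.0, 1.477]
force: [-0.0, 0.4, -3.3]
width: 28.7
gripper_force: 60.9
```

```bash
python3 -c "
from h import *
go(529.8,-71,70,1.469)
for n in ['scene','wrist']:
    im,d,m=cam(n); save(n+'2.png',im); np.savez(n+'2',im=im,d=d,**m)
a=np.load('scene2.npz')['im'][120:215,110:300]
save('v2.png',np.hstack([cv2.resize(a,(400,200)),cv2.resize(im,(400,300))[:200]]))
"
```

```text
clk 5.62 at [530.8 -68.5  91.3] 1.477 shift cm [-0.26 -0.07  2.13] turn 0.47 F [-0.   0.4 -3.3] w 28.7
```

View pics/v2.png

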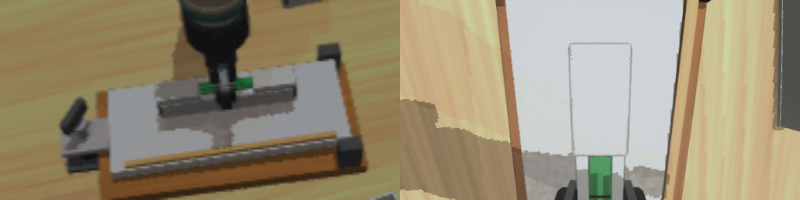

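The level hangs above the middle of the board, lengthwise, clear of the batten. Lowering it in small steps.

Call:
{"method": "arm_command", "body": {"series": [0,-0.2,0,0.5,0.4,0,-0.3,-0.1,1,0.4,0,-0.3,-0.1,1.4,0.4,0,-0.3,-0.1,1.8,0.4,0,-0.3,-0.1,2,0.4]}}

```text
clock: 6.13
eef_pos: [528.6, -72.1, 70.0]
tool_rot: [-3.14, -0.0, 1.469]
force: [0.4, -1.1, -2.9]
width: 28.5
gripper_force: 61.0
```

Call:
{"method": "arm_command", "body": {"series": [0,0,0,0.1,0,0,0,0,0.2,0,0,0,0,0.3,0,0,0,0,0.3,0,0,0,0,0.3,0]}}

```text
clock: 6.55
eef_pos: [529.2, -72.1, 68.0]
tool_rot: [3.141, -0.0, 1.469]
force: [0.0, -0.0, -3.5]
width: 29.0
gripper_force: 61.0
```

Call:
{"method": "arm_command", "body": {"series": [0,0,0,0.1,0,0,0,0,0.2,0,0,0,0,0.2,0,0,0,0,0.2,0,0,0,0,0.2,0]}}

```text
clock: 6.97
eef_pos: [529.1, -72.1, 65.9]
tool_rot: [-3.142, -0.0, 1.469]
force: [-0.7, 1.4, -3.3]
width: 28.5
gripper_force: 61.0
```

Call:
{"method": "arm_command", "body": {"series": [0,0,0,0.1,0,0,0,0,0.1,0,0,0,0,0.1,0,0,0,0,0.1,0,0,0,0,0.1,0]}}

```text
clock: 7.38
eef_pos: [529.2, -72.2, 65.0]
tool_rot: [3.141, 0.0, 1.469]
force: [-0.4, -0.4, -0.6]
width: 28.7
gripper_force: 61.3
```

Call:
{"method": "arm_command", "body": {"series": [0,0,0,0.1,0,0,0,0,0.1,0,0,0,0,0.1,0,0,0,0,0.1,0,0,0,0,0.1,0]}}

```text
clock: 7.8
eef_pos: [529.2, -72.4, 64.1]
tool_rot: [3.141, 0.0, 1.469]
force: [-0.9, -1.0, 3.3]
width: 28.9
gripper_force: 61.8
```

Call:
{"method": "arm_command", "body": {"series": [0,0,0,0.1,0,0,0,0,0.1,0,0,0,0,0.1,0,0,0,0,0.1,0,0,0,0,0.1,0]}}

```text
clock: 8.22
eef_pos: [529.2, -72.6, 62.9]
tool_rot: [3.141, 0.001, 1.469]
force: [-1.4, -4.1, 2.5]
width: 28.4
gripper_force: 61.7
```

Call:
{"method": "arm_command", "body": {"series": [0,0,0,0.1,0,0,0,0,0.1,0,0,0,0,0.1,0,0,0,0,0.1,0,0,0,0,0.1,0]}}

```text
clock: 8.63
eef_pos: [529.3, -72.6, 62.5]
tool_rot: [3.141, 0.0, 1.469]
force: [-2.0, -4.3, 7.9]
width: 28.9
gripper_force: 62.4
```

```bash
python3 - <<'E'
from h import *
go(529.8,-71,70,1.469)
print(monitor.read_state()['torque'])
im,d,m=cam('scene')
vv,uu=np.mgrid[:384,:512]; P=bydepth(m,np.c_[uu.ravel(),vv.ravel()],d).reshape(384,512,3)
yd=np.array([.1016,.9948]); Q=P[...,:2]-[529.8,-70]; l=Q@yd; s=Q@[yd[1],-yd[0]]
for a,b in[(-85,-60),(-60,-38),(38,60),(60,85)]:
    q=(l>a)&(l<b)&(abs(s)<10)&(P[...,2]>80); print(a,b,q.sum(),P[q][:,2].mean().round(1))
E
```

```text
clk 8.63 at [529.3 -72.6  62.5] 1.469 shift cm [ 0.16  0.03 -0.75] turn -0.02 F [-2.  -4.3  7.9] w 28.9
[-0.21065457  0.41026312  0.14549966]
-85 -60 55 92.0
-60 -38 154 317.6
38 60 187 360.7
60 85 52 96.7
```

Call:
{"method": "arm_command", "body": {"series": [0,0,0,-0.1,0,0,0,0,-0.1,0,60,0,0,-0.1,0,60,0,0,-0.1,0,60,0,0,-0.1,0]}}

```text
clock: 9.1
eef_pos: [529.1, -71.1, 62.5]
tool_rot: [-3.141, -0.001, 1.47]
force: [-0.3, -0.1, 0.2]
width: 51.3
gripper_force: 0.0
```

Call:
{"method": "arm_command", "body": {"series": [60,0,0,-1,0,60,0,0,-2,0,60,0,0,-4,0,60,0,0,-7,0,60,0,0,-10,0]}}

```text
clock: 9.52
eef_pos: [528.6, -72.0, 164.5]
tool_rot: [-3.141, 0.0, 1.469]
force: [0.3, 0.5, -0.0]
width: 51.4
gripper_force: 0.0
```

```bash
cat > lv.py <<'E'
from h import *
import sys
# bubble reading from a camera: level seen, vial top z
def level(n,zc=93,tag=None):
    im,d,m=cam(n)
    if tag: save(tag+'.png',im); np.savez(tag,im=im,d=d,**m)
    vv,uu=np.mgrid[:384,:512]; P=bydepth(m,np.c_[uu.ravel(),vv.ravel()],d).reshape(384,512,3)
    q=(P[...,2]>zc-6)&(P[...,2]<zc+6)&(np.hypot(P[...,0]-529,P[...,1]+70)<110)
    p=P[q]; r=cv2.minAreaRect(p[:,:2].astype(np.float32)); print('level',len(p),np.round(r[0],1),np.round(r[1],1),round(r[2],2))
    w=np.linalg.svd(p-p.mean(0),full_matrices=False)[2][0]; w*=np.sign(w[1]); print('slope to hinge',(w[2]/np.hypot(w[0],w[1])).round(4),'yaw',np.arctan2(w[1],w[0]).round(4))
    return im,d,m,P
if __name__=='__main__':
    go(529,-71,70,1.469); level(sys.argv[1],tag=sys.argv[2])
E
python3 lv.py wrist w3
```

```text
clk 9.52 at [528.6 -72.  164.5] 1.469 shift cm [0.1  0.03 9.45] turn -0.01 F [ 0.3  0.5 -0. ] w 51.4
level 6379 [530.9 -69.5] [180.3  30.1] 84.26
slope to hinge 0.0374 yaw 1.4704
```

View pics/w3.png

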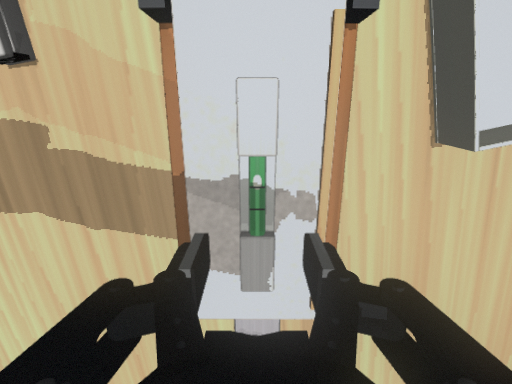

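The level lies at (258,185), centred on the board. The lines are at rows 187 and 209 and the bubble at row 181, about 14.7 mm towards the hinge, or 0.037 rad. That calls for about 2.0 rad clockwise. On to the foot.

```bash
python3 -c "
from h import *
go(511,-265,165,2.49)"
```

```text
clk 9.57 at [532.4 -72.9 170.1] 1.468 shift cm [-19.32  -0.16   0.51] turn -58.54 F [ 2.2 -0.8  4.2] w 51.2
```

Call:
{"method": "arm_command", "body": {"series": [60,-4,0,0,-7,60,-8,0,0,-14,60,-12,0,0,-21,60,-16,0,0,-28,60,-19.4,0.2,0,-35]}}

```text
clock: 9.98
eef_pos: [510.5, -268.5, 164.1]
tool_rot: [-3.141, 0.002, 2.084]
force: [0.4, -0.4, 0.2]
width: 51.4
gripper_force: 0.0
```

Call:
{"method": "arm_command", "body": {"series": [60,0,0,0,-7,60,0,0,0,-14,60,0,0,0,-21,60,0,0,0,-23.5,60,0,0,0,-23.5]}}

```text
clock: 10.4
eef_pos: [511.4, -265.7, 163.7]
tool_rot: [3.141, 0.001, 2.49]
force: [-0.2, -0.9, 0.7]
width: 51.2
gripper_force: 0.0
```

```bash
python3 - <<'E'
from h import *
go(511,-265,165,2.49)
im,d,m=cam('wrist'); save('w4.png',im)
vv,uu=np.mgrid[:384,:512]; P=bydepth(m,np.c_[uu.ravel(),vv.ravel()],d).reshape(384,512,3)
q=(P[...,2]>94)&(P[...,2]<112)&(np.hypot(P[...,0]-511,P[...,1]+265)<45); p=P[q]
k,lab,st,ce=cv2.connectedComponentsWithStats(q.astype(np.uint8)); print(st[1:],ce[1:])
r=cv2.minAreaRect(p[:,:2].astype(np.float32)); w=np.linalg.svd(p[:,:2]-p[:,:2].mean(0),full_matrices=False)[2][0]
print(len(p),p.mean(0),np.median(p[:,2]),r,np.arctan2(w[1],w[0]))
E
```

```text
clk 10.4 at [ 511.4 -265.7  163.7] 2.49 shift cm [ 0.07  0.03 -0.13] turn 0.03 F [-0.2 -0.9  0.7] w 51.2
[[249 168  16  62 891]] [[256.08978676 198.68574635]]
891 [ 509.12647029 -262.56504643   99.33594157] 99.56969046383887 ((510.29449462890625, -263.1974182128906), (11.441638946533203, 49.175201416015625), 52.21287155151367) -0.6559093147329239
```

View pics/w4.png

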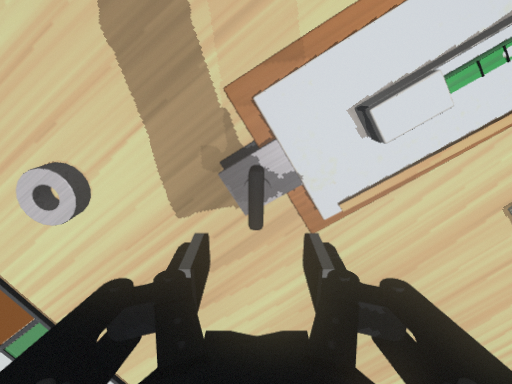

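The winged bar is at (256,198), vertical in the view, so aligned with the tool. Lowering onto it.

```bash
python3 -c "
from h import *
go(510.3,-263.2,80,2.484)"
```

```text
clk 10.45 at [ 511.4 -265.6  163.7] 2.488 shift cm [0.23 0.12 8.37] turn 0.25 F [-0.3  0.1 -0.2] w 50.9
```

Call:
{"method": "arm_command", "body": {"series": [60,0.2,-0.2,2,0.4,60,0.2,-0.2,4.5,0.4,60,0.2,-0.2,6.5,0.4,60,0.2,-0.2,7.8,0.4,60,0.2,-0.2,8.2,0.4]}}

```text
clock: 10.87
eef_pos: [507.4, -264.9, 79.1]
tool_rot: [-3.14, -0.003, 2.482]
force: [-0.1, 0.3, 0.1]
width: 50.9
gripper_force: 0.0
```

```bash
python3 -c "
from h import *
go(510.3,-263.2,80,2.484)"
```

```text
clk 10.87 at [ 507.4 -264.9   79.1] 2.482 shift cm [-0.13  0.32 -0.09] turn -0.12 F [-0.1  0.3  0.1] w 50.9
```

Call:
{"method": "arm_command", "body": {"series": [60,-0.1,0.3,0,0,60,-0.1,0.3,0,0,60,-0.1,0.3,0,0,30,-0.1,0.3,0,0,30,-0.1,0.3,0,0]}}

```text
clock: 11.28
eef_pos: [511.7, -264.2, 81.8]
tool_rot: [3.141, 0.002, 2.483]
force: [-0.9, 0.4, 0.0]
width: 27.7
gripper_force: 0.0
```

```bash
python3 -c "
from h import *
go(510.3,-263.2,80,2.484)"
```

```text
clk 11.28 at [ 511.7 -264.2   81.8] 2.483 shift cm [ 0.18 -0.01  0.18] turn -0.06 F [-0.9  0.4  0. ] w 27.7
```

Aligned with the bar; closing on it.

Call:
{"method": "arm_command", "body": {"series": [0,0.2,0,0,0,0,0.2,0,0,0,0,0.2,0,0,0,0,0.2,0,0,0,0,0.2,0,0,0]}}

```text
clock: 11.7
eef_pos: [509.7, -264.4, 81.7]
tool_rot: [-3.141, 0.002, 2.482]
force: [-2.8, -4.1, 5.2]
width: 10.8
gripper_force: 61.1
```

Call:
{"method": "arm_command", "body": {"series": [0,0,0,0,4,0,0,0,0,8,0,0,0,0,13,0,0,0,0,18,0,0,0,0,23]}}

```text
clock: 12.12
eef_pos: [509.6, -264.2, 81.7]
tool_rot: [-3.142, 0.002, 2.077]
force: [-1.8, -4.1, 5.9]
width: 10.8
gripper_force: 59.4
```

Call:
{"method": "arm_command", "body": {"series": [0,0,0,0,6,0,0,0,0,12,0,0,0,0,18,0,0,0,0,24,0,0,0,0,30]}}

```text
clock: 12.53
eef_pos: [509.7, -264.2, 81.7]
tool_rot: [3.14, 0.002, 1.553]
force: [-1.6, -3.6, 5.4]
width: 10.5
gripper_force: 59.0
```

Call:
{"method": "arm_command", "body": {"series": [0,0,0,0,6,0,0,0,0,12,0,0,0,0,18,0,0,0,0,24,0,0,0,0,30]}}

```text
clock: 12.95
eef_pos: [509.7, -264.1, 81.7]
tool_rot: [3.14, 0.001, 1.029]
force: [-1.3, -4.3, 5.3]
width: 10.5
gripper_force: 59.7
```

Call:
{"method": "arm_command", "body": {"series": [0,0,0,0,6,0,0,0,0,12,0,0,0,0,18,0,0,0,0,24,0,0,0,0,30]}}

```text
clock: 13.37
eef_pos: [509.8, -264.3, 81.6]
tool_rot: [3.139, 0.0, 0.506]
force: [-1.2, -4.7, 4.5]
width: 10.1
gripper_force: 62.4
```

```bash
python3 lv.py scene s5; python3 lv.py wrist w5; python3 -c "
import cv2,numpy as np
a=cv2.imread('pics/s5.png')[120:215,110:300]
cv2.imwrite('pics/v5.png',np.hstack([cv2.resize(a,(400,300)),cv2.resize(cv2.imread('pics/w5.png'),(400,300))]))"
```

```text
clk 13.37 at [ 509.8 -264.3   81.6] 0.506 shift cm [ 11.05 -15.98   1.16] turn -55.19 F [-1.2 -4.7  4.5] w 10.1
level 420 [531.1 -69.5] [180.   33.6] 84.16
slope to hinge -0.0048 yaw 1.4636
clk 13.42 at [ 509.9 -264.4   81.6] 0.501 shift cm [ 10.96 -16.04   1.16] turn -55.48 F [ 0.  -4.1  7.1] w 10.7
level 3744 [ 523.6 -137.5] [41.4 31.3] 84.1
slope to hinge -0.0071 yaw 0.8013
```

View pics/v5.png

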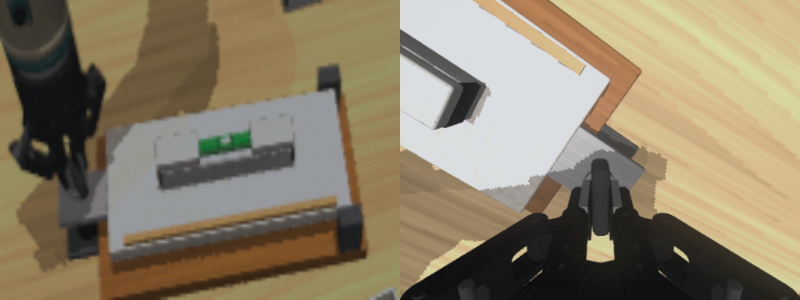

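The scene view shows the bubble near the middle between the lines, at about (226,143) in the left crop. I release the bar and read the bubble closely from above.

Call:
{"method": "arm_command", "body": {"series": [60,0,0,0,0,60,0,0,0,0,60,0,0,0,0,60,0,0,0,0,60,0,0,0,0]}}

```text
clock: 13.88
eef_pos: [509.6, -262.1, 80.6]
tool_rot: [-3.141, -0.0, 0.511]
force: [-1.1, -0.2, 0.4]
width: 51.2
gripper_force: 0.0
```

Call:
{"method": "arm_command", "body": {"series": [60,0,0,-2,0,60,0,0,-4,0,60,0,0,-6,0,60,0,0,-8,0,60,0,0,-8.5,0]}}

```text
clock: 14.3
eef_pos: [510.9, -263.7, 168.6]
tool_rot: [3.138, -0.002, 0.511]
force: [0.5, -0.3, 0.6]
width: 51.1
gripper_force: 0.0
```

```bash
python3 -c "
from h import *
go(529,-72,165,1.469)"
```

```text
clk 14.3 at [ 510.9 -263.7  168.6] 0.511 shift cm [ 10.95 -15.83   0.36] turn -54.9 F [ 0.5 -0.3  0.6] w 51.1
```

Call:
{"method": "arm_command", "body": {"series": [60,2.2,-3.2,0,-7,60,4.4,-6.4,0,-14,60,6.6,-9.6,0.2,-21,60,8.8,-12.8,0.4,-28,60,11,-15.8,0.4,-35]}}

```text
clock: 14.72
eef_pos: [527.4, -68.5, 161.0]
tool_rot: [-3.14, -0.0, 1.128]
force: [-0.7, -0.5, 0.5]
width: 51.3
gripper_force: 0.0
```

Call:
{"method": "arm_command", "body": {"series": [60,0,0,0,-7,60,0,0,0,-14,60,0,0,0,-20,60,0,0,0,-20,60,0,0,0,-20]}}

```text
clock: 15.13
eef_pos: [528.0, -71.0, 161.5]
tool_rot: [-3.141, -0.001, 1.468]
force: [-0.1, 0.5, -1.0]
width: 51.6
gripper_force: 0.0
```

Call:
{"method": "arm_command", "body": {"series": [60,0,0,0,0,60,0,0,0,0,60,0,0,0,0,60,0,0,0,0,60,0,0,0,0]}}

```text
clock: 15.55
eef_pos: [528.3, -71.1, 161.8]
tool_rot: [-3.141, 0.0, 1.47]
force: [-0.5, -0.0, 0.8]
width: 51.6
gripper_force: 0.0
```

```bash
cat > bub.py <<'E'
from lv import *
import sys
def read(tag,L=(530.9,-69.5),yaw=1.4704,ztop=92):
    go(L[0],L[1],165,yaw); im,d,m,P=level('wrist',tag=tag)
    # rectified strip along the vial: 0.25 mm per px
    u=np.array([np.cos(yaw),np.sin(yaw)]); v=np.array([u[1],-u[0]])
    s=np.arange(-34,34,.25); t=np.arange(-8,8,.25); S,T=np.meshgrid(s,t)
    W=np.stack([L[0]+S*u[0]+T*v[0],L[1]+S*u[1]+T*v[1],np.full(S.shape,ztop)],-1).reshape(-1,3)
    q=cv2.projectPoints(W,cv2.Rodrigues(m['R'])[0],m['t'],m['mtx'],m['dist_coeffs'])[0].reshape(*S.shape,2).astype(np.float32)
    st=cv2.remap(im,q[...,0],q[...,1],cv2.INTER_LINEAR); save(tag+'s.png',cv2.resize(st,None,fx=2.5,fy=2.5))
    c=st[24:40].astype(float).mean(0); r=c[:,0]; br=c.sum(1)
    print('red',r[::8].astype(int)); print('sum',br[::8].astype(int))
    core=abs(s)<26
    b=np.clip(r-np.median(r[core])-25,0,None)*core; print('bubble',(b*s).sum()/b.sum(),'width',(b>0).sum()*.25)
    dk=np.clip(np.median(br[core])*.6-br,0,None)*core
    for a in np.split(np.where(dk>0)[0],np.where(np.diff(np.where(dk>0)[0])>3)[0]+1):
        if len(a): print('line',(dk[a]*s[a]).sum()/dk[a].sum())
if __name__=='__main__': read(sys.argv[1])
E
python3 bub.py w6
```

```text
clk 15.55 at [528.3 -71.1 161.8] 1.47 shift cm [ 0.18  0.24 -0.32] turn -0.01 F [-0.5 -0.   0.8] w 51.6
level 5719 [531.1 -67.8] [179.2  30.2] 84.26
slope to hinge 0.0096 yaw 1.4723
red [ 80  75  74  75  75  75  75  75  75  75  75  76  55  77 127 147 150 153
 154 155 126  77  62  83  88  88  90  91  91  91  93  94  95  96]
sum [296 287 285 289 287 288 289 289 288 289 289 289 183 292 383 432 441 449
 454 458 393 292 214 315 338 341 346 347 348 350 354 356 360 365]
bubble 0.20923171158557927 width 12.75
line -9.745099640640316
line 9.499507292077258
```

View pics/w6s.png

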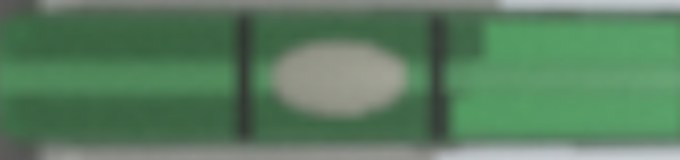

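The bubble (bubble centre +0.2 mm, lines at −9.7 and +9.5) is centred within 0.3 mm. Now I turn the open fingers to straddle the vial and press both solid ends of the level.

Call:
{"method": "arm_command", "body": {"series": [100,0.2,0.2,0,7,100,0.2,0.2,0,14,100,0.2,0.2,0,21,100,0.2,0.2,0,28,100,0.2,0.2,0,35]}}

```text
clock: 16.02
eef_pos: [530.6, -69.2, 162.0]
tool_rot: [3.142, -0.0, 0.854]
force: [0.3, 0.9, 0.1]
width: 85.3
gripper_force: 0.0
```

Call:
{"method": "arm_command", "body": {"series": [100,0,0,0,7,100,0,0,0,14,100,0,0,0,21,100,0,0,0,28,100,0,0,0,35]}}

```text
clock: 16.43
eef_pos: [530.6, -69.1, 161.9]
tool_rot: [-3.141, -0.0, 0.243]
force: [0.3, 1.3, -0.3]
width: 85.4
gripper_force: 0.0
```

Call:
{"method": "arm_command", "body": {"series": [100,0,0,0,7,100,0,0,0,14,100,0,0,0,20,100,0,0,0,20,100,0,0,0,20]}}

```text
clock: 16.85
eef_pos: [530.5, -69.2, 161.7]
tool_rot: [3.141, 0.0, -0.097]
force: [0.0, -1.0, -0.0]
width: 85.5
gripper_force: 0.0
```

```bash
python3 -c "
from h import *
go(530.9,-69.3,95,1.4704-np.pi/2)"
```

```text
clk 16.85 at [530.5 -69.2 161.7] -0.097 shift cm [0.04 0.01 6.67] turn 0.2 F [ 0. -1. -0.] w 85.5
```

Call:
{"method": "arm_command", "body": {"series": [100,0,0,1.5,0,100,0,0,3,0,100,0,0,4.5,0,100,0,0,5.2,0,100,0,0,5.5,0]}}

```text
clock: 17.27
eef_pos: [530.0, -69.1, 106.0]
tool_rot: [-3.141, 0.002, -0.099]
force: [-0.2, 1.0, -0.1]
width: 85.6
gripper_force: 0.0
```

Call:
{"method": "arm_command", "body": {"series": [100,0,0,0.1,0,100,0,0,0.2,0,100,0,0,0.3,0,100,0,0,0.4,0,100,0,0,0.5,0]}}

```text
clock: 17.68
eef_pos: [530.9, -69.3, 102.3]
tool_rot: [-3.142, -0.001, -0.1]
force: [1.0, 0.1, 0.7]
width: 85.3
gripper_force: 0.0
```

Call:
{"method": "arm_command", "body": {"series": [100,0,0,0.1,0,100,0,0,0.2,0,100,0,0,0.3,0,100,0,0,0.3,0,100,0,0,0.3,0]}}

```text
clock: 18.1
eef_pos: [530.5, -69.3, 98.8]
tool_rot: [-3.142, 0.0, -0.1]
force: [-0.8, -0.4, 0.7]
width: 85.2
gripper_force: 0.0
```

Call:
{"method": "arm_command", "body": {"series": [100,0,0,0.15,0,100,0,0,0.3,0,100,0,0,0.45,0,100,0,0,0.6,0,100,0,0,0.6,0]}}

```text
clock: 18.52
eef_pos: [530.3, -69.2, 92.5]
tool_rot: [-3.141, 0.001, -0.1]
force: [-0.7, 0.1, -0.1]
width: 85.6
gripper_force: 0.0
```

Call:
{"method": "arm_command", "body": {"series": [100,0,0,0.05,0,100,0,0,0.1,0,100,0,0,0.15,0,100,0,0,0.2,0,100,0,0,0.2,0]}}

```text
clock: 18.93
eef_pos: [530.5, -69.2, 90.8]
tool_rot: [-3.142, 0.0, -0.1]
force: [0.4, 0.4, 0.4]
width: 85.7
gripper_force: 0.0
```

Call:
{"method": "arm_command", "body": {"series": [100,0,0,0.05,0,100,0,0,0.1,0,100,0,0,0.15,0,100,0,0,0.15,0,100,0,0,0.15,0]}}

```text
clock: 19.35
eef_pos: [530.5, -69.3, 89.3]
tool_rot: [-3.142, 0.0, -0.1]
force: [-0.5, -1.0, -1.3]
width: 85.5
gripper_force: 0.0
```

Call:
{"method": "arm_command", "body": {"series": [100,0,0,0.05,0,100,0,0,0.1,0,100,0,0,0.1,0,100,0,0,0.1,0,100,0,0,0.1,0]}}

```text
clock: 19.77
eef_pos: [530.5, -69.3, 88.4]
tool_rot: [3.142, 0.0, -0.1]
force: [0.3, 0.1, 0.1]
width: 85.5
gripper_force: 0.0
```

Call:
{"method": "arm_command", "body": {"series": [100,0,0,0.05,0,100,0,0,0.1,0,100,0,0,0.1,0,100,0,0,0.1,0,100,0,0,0.1,0]}}

```text
clock: 20.18
eef_pos: [530.5, -69.2, 87.4]
tool_rot: [-3.142, 0.0, -0.1]
force: [0.2, -0.3, 0.2]
width: 85.4
gripper_force: 0.0
```

Call:
{"method": "arm_command", "body": {"series": [100,0,0,0.05,0,100,0,0,0.1,0,100,0,0,0.1,0,100,0,0,0.1,0,100,0,0,0.1,0]}}

```text
clock: 20.6
eef_pos: [530.5, -69.3, 86.4]
tool_rot: [-3.142, 0.0, -0.1]
force: [0.7, 0.5, -0.8]
width: 84.9
gripper_force: 0.0
```

Call:
{"method": "arm_command", "body": {"series": [100,0,0,0.05,0,100,0,0,0.1,0,100,0,0,0.1,0,100,0,0,0.1,0,100,0,0,0.1,0]}}

```text
clock: 21.02
eef_pos: [530.8, -69.4, 85.9]
tool_rot: [-3.141, -0.001, -0.1]
force: [-1.0, 0.4, 4.5]
width: 85.3
gripper_force: 2.5
```

```bash
python3 - <<'E'
from lv import *
go(530.9,-69.3,85,-.1); im,d,m,P=level('scene',98,'s7')
q=(P[...,2]>96)&(P[...,2]<103)&(np.hypot(P[...,0]-530,P[...,1]+70)<95); print(np.median(P[q][:,2]))
E
```

```text
clk 21.02 at [530.8 -69.4  85.9] -0.1 shift cm [ 0.01 -0.01  0.09] turn -0.01 F [-1.   0.4  4.5] w 85.3
level 468 [532.  -69.6] [179.7  34.4] 84.85
slope to hinge -0.0014 yaw 1.4705
98.9141712388406
```

Contact at 4.5 N. A little further, to about 10 N.

Call:
{"method": "arm_command", "body": {"series": [100,0,0,0.02,0,100,0,0,0.04,0,100,0,0,0.06,0,100,0,0,0.06,0,100,0,0,0.06,0]}}

```text
clock: 21.48
eef_pos: [531.1, -69.4, 85.8]
tool_rot: [-3.141, -0.001, -0.1]
force: [-0.6, 1.6, 10.1]
width: 85.5
gripper_force: 4.9
```

Call:
{"method": "arm_command", "body": {"series": [100,0,0,0,0,100,0,0,0,0,100,0,0,0,0,100,0,0,0,0,100,0,0,0,0]}}

```text
clock: 21.9
eef_pos: [531.0, -69.4, 85.8]
tool_rot: [-3.141, -0.001, -0.1]
force: [-1.2, 2.2, 10.5]
width: 85.2
gripper_force: 4.9
```

```bash
python3 - <<'E'
from h import *
im,d,m=cam('wrist'); st=[]
L=(531,-69.4); yaw=1.4704; u=np.array([np.cos(yaw),np.sin(yaw)]); v=np.array([u[1],-u[0]])
S,T=np.meshgrid(np.arange(-95,95,.25),np.arange(-25,35,.25))
W=np.stack([L[0]+S*u[0]+T*v[0],L[1]+S*u[1]+T*v[1],np.full(S.shape,97.)],-1).reshape(-1,3)
def strip(im,m):
    q=cv2.projectPoints(W,cv2.Rodrigues(m['R'])[0],m['t'],m['mtx'],m['dist_coeffs'])[0].reshape(*S.shape,2).astype(np.float32)
    return cv2.remap(im,q[...,0],q[...,1],cv2.INTER_LINEAR)
a=strip(im,m); im,d,m=cam('scene'); b=strip(im,m)
save('f.png',np.vstack([a,b]))
s=monitor.read_state(); print(s['force'],s['clock'])
E
```

```text
[-1.72244599  1.9932374   9.69133735] 22.0
```

View pics/f.png

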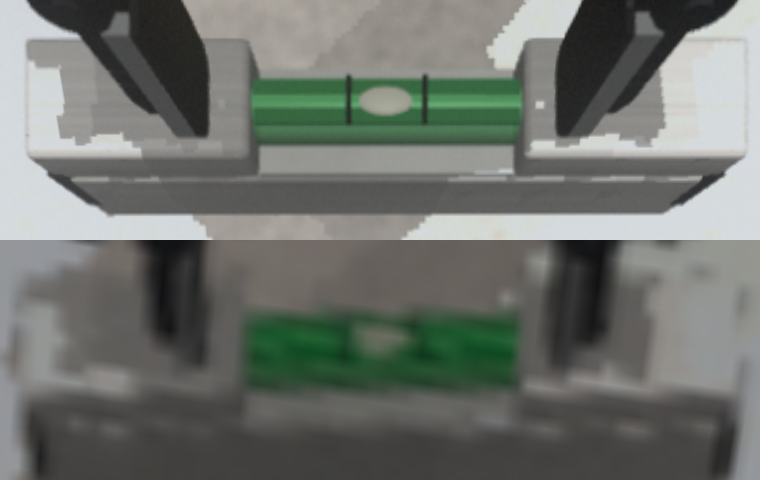

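The bubble (386,100) is midway between the lines (349 and 425). Both fingertips rest on the level's solid tops at about 10 N. Handing in.

```bash
python3 -c "
from h import *
print(workorder.finish_job())"
```

```text
the job is handed in; nothing more can be done
None
```

The job is handed in at about 22 s: the level lies mid-board, the bubble is centred to about 0.3 mm, and the fingers are still pressing the level down with about 10 N; the tub, jar, reel and brush were never touched.

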